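# Stand the filling nozzles in the fold-out drip rack

## Robot

A 7-joint arm with a two-finger parallel gripper is mounted at the origin on the work surface. World frame = base frame: x ahead of the robot, y to its left, z up, the work surface at z = 0. Lengths are in m, angles in rad, forces in N, time in s.
With the tool pointing down it reaches from about 0.375 to 0.925 m from the base axis. Payload 3.1 kg.
Tool frame: the origin (TCP) lies midway between the tips of the shut fingers; the grasp point (between the pads) lies 19 mm behind it (arm.pinch_z is the distance from the TCP to the grasp point, in m); z points along the fingers, y is the line along which they close (so a half turn about z gives the same grasp; the last joint's range is limited). The gripper opens to 85 mm and grips with 20 to 120 N. Pads are 22 mm wide; open, the fingers measure 114 mm over their backs; the gripper's body (76 mm by 85 mm) begins 54 mm behind the grasp point. The pads swing forward as they close: fully open they stand 13 mm farther back than shut.
Start: joints at [1.137, 0.383, 0.044, 1.598, -0.018, 1.161, -0.05], TCP at [0.214, -0.614, 0.231] pointing down, gripper open.
Joint ranges: [-2.61, 2.61], [-0.41, 2.15], [-1.48, 1.57], [0, 2.5], [-1.57, 4.71], [0.05, 1.97], [-2.85, 2.85]. Speed limits (rad/s): [2.79, 2.79, 3.14, 3.14, 3.14, 3.14, 3.14].

## Interface

Orientations are given as a unit quaternion [w, x, y, z].
In Python, from station import arm, viewer gives the robot as it stands (arm), with the cameras (viewer).
- The arm moves only by the tool shift_gripper, called as name(argument=value, ...), one argument or row to a line, values as JSON. Schema: {"type":"object","properties":{"deltas":{"type":"object","properties":{"offsets":{"type":"array","items":{"type":"array","items":{"type":"number"},"minItems":7,"maxItems":7},"minItems":1,"maxItems":20}},"additionalProperties":false,"required":["offsets"]},"clamp_n":{"type":"number"},"only":{"type":"string"},"quiet":{"type":"boolean"},"lines":{"type":"string"}},"required":["deltas"],"additionalProperties":false}. deltas is an object whose key "offsets" holds a list of rows, 1 to 20 of them, each of 7 numbers: a rotation vector rx, ry, rz in rad, then dx, dy, dz in m, then the finger opening in m; each row shifts and turns the commanded pose from where the row before left it, along the tool's axes as they then stand; what a row does not reach is not made up. A row lasts 1/10 s, in which the tool goes at most 0.05 m and 0.15 rad, less where a joint would pass 70% of its speed; a pose out of reach is approached as far as the arm can. The fingers move at their own pace and stop on an object; clamp_n is the grip in N (left out, the last holds). Time passes only in rows, so rows that do not move let the fingers close. The tool returns the time, the measured TCP pose, the force, the opening and the grip force at its end. only (a regular expression) keeps the lines of the reply that match it, lines (a string "A,B") keeps lines A to B, and quiet returns only ok. Input that does not fit is refused with a message, and nothing moves.
- arm.state(): the state, without advancing time (a new reading comes with each control period).
- viewer.camera(name): name is "scene" or "top" or "wrist"; returns the picture (420x560x3 uint8, red, green, blue); there is no depth.
- viewer.camera_model(name): a dict with "fx", "fy", "cx", "cy" (pixels), "dist" ([k1, k2, p1, p2, k3] as OpenCV has them; the pictures are not rectified), "R" (3x3) and "t" (3): a world point X has camera coordinates R X + t; the wrist camera has in their place "mount" (4x4, takes a point from camera to tool coordinates, whose origin is the TCP and whose axes are the flange's). Camera axes: x right, y down, z forward; pixel columns grow to the right and rows downward; lengths in m; the calibration is good to about 2 mm. A picture is of the moment at which its call begins: read the wrist's pose just before it. camera_model takes no time and is no camera call.
- arm.job_done(): hands the job in; it is judged then, once.
The state is a dict: "t": time; "qpos": joint angles; "qd": joint speeds; "joint_torque": joint torques, N m; "tcp_pos": TCP position; "ee_rot": TCP orientation; "wrist_force": force on the tool from outside, world axes, zero at the start; "torque": the same for the moment, N m; "finger_gap": finger opening in m; "grasp_force": force on a finger pad.
Only numpy, scipy, OpenCV 4.12 (cv2) and the standard library are available. Lean on these libraries where they do the work, as an engineer would, in place of code of your own. Each camera call takes 0.05 s, during which the arm holds its last target. There are 200 camera calls.

## Task

Swing the folding nozzle rack open by its black bow handle until it snaps over and leans back on its stop. Then stand both red-tipped filling nozzles from the drain tray in it, tip down, each in a sleeve of its own with its collar right down on the sleeve's mouth (the sleeves slide sideways a little, so they may stand off the middle of their lanes). Lower them in rather than letting them fall from above the rack, and leave everything else where it is.

Things in the scene. Friction and masses are not known exactly. Their poses are not given: they have to be found in the camera images.
- rack_panel (a joint): opening angle (rad) of the rack's panel. 0 = folded flat; 2.09 = open, leaning 30 deg past vertical on its stop bar, sleeve mouths up and towards the rack's +x. Its weight (0.7 kg) holds it folded, a few N up at the handle start it; past about 1.3 rad its hinge springs throw it over to 2.09 and hold it there. Pushed back past the middle it folds again.
- rack: base of the folding rack, screwed to the bench: steel drip pan 220 x 250 mm with 16 mm rims, two side cheeks 80 mm high beside the hinge at y = +-110 mm. Origin at the centre of its underside; its -x looks to the robot, z up.
- rack_hinge (a point): middle of the panel's hinge line, fixed to the base, 40 mm above the bench and 35 mm to +x of the base's origin; the hinge line runs along the base's y. Opening turns the panel about +y, from lying towards -x up and over to +x.
- rack_handle (a point): middle of the top bar of the black bow handle: 10 mm round bar, bow 36 mm long across the hinge line, on the plate's upper face when folded (its back when open), 110 mm from the hinge along the panel and 42 mm off the plate's mid-plane. Pinch it with the fingers on its +y and -y sides; it can turn between the pads. Its frame turns with the panel.
- lane0 (a point): middle of the +y side lane, at mouth height, 128 mm from the hinge, lanes 68 mm apart; fixed to the panel: +x down into the sleeves, y along the hinge. In it a white square sleeve, 22 mm inside, 3 mm walls, 108 mm deep, 44 mm wide flange at its mouth. The sleeve stands up to 12 mm to either side of this point (in y), as last left: find it by sight or feel; it slides under 5 N.
- lane1 (a point): middle of the middle lane, at mouth height, 128 mm from the hinge, lanes 68 mm apart; fixed to the panel: +x down into the sleeves, y along the hinge. In it a white square sleeve, 22 mm inside, 3 mm walls, 108 mm deep, 44 mm wide flange at its mouth. The sleeve stands up to 12 mm to either side of this point (in y), as last left: find it by sight or feel; it slides under 5 N.
- lane2 (a point): middle of the -y side lane, at mouth height, 128 mm from the hinge, lanes 68 mm apart; fixed to the panel: +x down into the sleeves, y along the hinge. In it a white square sleeve, 22 mm inside, 3 mm walls, 108 mm deep, 44 mm wide flange at its mouth. The sleeve stands up to 12 mm to either side of this point (in y), as last left: find it by sight or feel; it slides under 5 N.
- nozzle_a: steel filling nozzle, 178 mm long, 0.2 kg. Origin at the end of its red tip, z along its axis to the hose end. Diameters: red cone 14 to 18 mm (0-24 mm from the tip), tube 12, spring 18 (40-88), collar 34 (88-96), valve body 22 (96-144, grip here), white hose barb 14 (144-178). Starts with its tip on the tray floor towards the robot, barb in a rail notch, axis 20 deg above level.
- nozzle_b: steel filling nozzle, 178 mm long, 0.2 kg. Origin at the end of its red tip, z along its axis to the hose end. Diameters: red cone 14 to 18 mm (0-24 mm from the tip), tube 12, spring 18 (40-88), collar 34 (88-96), valve body 22 (96-144, grip here), white hose barb 14 (144-178). Starts with its tip on the tray floor towards the robot, barb in a rail notch, axis 20 deg above level.
- tray: white drain tray 240 x 240 mm, fixed, 4 mm floor and 24 mm rims, with a 4 mm thick notched steel rail across it, 67 mm to +x of its centre, notches at y = -60, 0, 60 mm, ears up to about 70 mm high. Two notches hold the nozzles, the third a dip tube. Origin at the centre of its underside; -x looks to the robot.
- dip_tube: bystander: plain steel tube 14 mm diameter, 190 mm long, white tip and blue end, no collar, lying in the third notch like the nozzles.
- bottle_a: bystander: white bottle with red cap, 64 mm diameter, 150 mm high. Origin at its underside.
- bottle_b: bystander: as bottle_a.
- grease_jar: bystander: jar with blue cap, 76 mm diameter, 60 mm high. Origin at its underside.
- wrench: bystander: steel wrench, 180 mm long, lying flat.
- star_knob: bystander: black hand knob, 44 mm diameter, 36 mm high.
- tank_gasket_ring: bystander: flat white ring, 170 mm outer diameter, 16 mm high.

How it is judged:
On the way, in this order (a step that is already met when the one before it is completed fails the run):
1. the rack is swung open on its stop (value of joint rack_panel above 2 rad), for 0.2 s.
2. a first nozzle stands home in a sleeve ((((x of nozzle_a in the frame of lane0 between 0.082 and 0.094 m and y of nozzle_a in the frame of lane0 between -0.017 and 0.017 m and z of nozzle_a in the frame of lane0 between -0.01 and 0.01 m and angle between the z axis of nozzle_a and the x axis of lane0, either way round below 0.17 rad) or (x of nozzle_a in the frame of lane1 between 0.082 and 0.094 m and y of nozzle_a in the frame of lane1 between -0.017 and 0.017 m and z of nozzle_a in the frame of lane1 between -0.01 and 0.01 m and angle between the z axis of nozzle_a and the x axis of lane1, either way round below 0.17 rad) or (x of nozzle_a in the frame of lane2 between 0.082 and 0.094 m and y of nozzle_a in the frame of lane2 between -0.017 and 0.017 m and z of nozzle_a in the frame of lane2 between -0.01 and 0.01 m and angle between the z axis of nozzle_a and the x axis of lane2, either way round below 0.17 rad)) or ((x of nozzle_b in the frame of lane0 between 0.082 and 0.094 m and y of nozzle_b in the frame of lane0 between -0.017 and 0.017 m and z of nozzle_b in the frame of lane0 between -0.01 and 0.01 m and angle between the z axis of nozzle_b and the x axis of lane0, either way round below 0.17 rad) or (x of nozzle_b in the frame of lane1 between 0.082 and 0.094 m and y of nozzle_b in the frame of lane1 between -0.017 and 0.017 m and z of nozzle_b in the frame of lane1 between -0.01 and 0.01 m and angle between the z axis of nozzle_b and the x axis of lane1, either way round below 0.17 rad) or (x of nozzle_b in the frame of lane2 between 0.082 and 0.094 m and y of nozzle_b in the frame of lane2 between -0.017 and 0.017 m and z of nozzle_b in the frame of lane2 between -0.01 and 0.01 m and angle between the z axis of nozzle_b and the x axis of lane2, either way round below 0.17 rad)))), for 0.2 s.
At the end, for the whole second after the job is handed in: the rack's panel is open (over 2.0 rad), and each nozzle is tip down in a sleeve of its own: tip 82 to 94 mm down from the mouth (collar within 6 mm of it), within 17 mm sideways and 10 mm front to back of its lane's middle, within 0.17 rad of its direction, both at rest (under 0.02 m/s) (value of joint rack_panel above 2 rad and ((x of nozzle_a in the frame of lane0 between 0.082 and 0.094 m and y of nozzle_a in the frame of lane0 between -0.017 and 0.017 m and z of nozzle_a in the frame of lane0 between -0.01 and 0.01 m and angle between the z axis of nozzle_a and the x axis of lane0, either way round below 0.17 rad) or (x of nozzle_a in the frame of lane1 between 0.082 and 0.094 m and y of nozzle_a in the frame of lane1 between -0.017 and 0.017 m and z of nozzle_a in the frame of lane1 between -0.01 and 0.01 m and angle between the z axis of nozzle_a and the x axis of lane1, either way round below 0.17 rad) or (x of nozzle_a in the frame of lane2 between 0.082 and 0.094 m and y of nozzle_a in the frame of lane2 between -0.017 and 0.017 m and z of nozzle_a in the frame of lane2 between -0.01 and 0.01 m and angle between the z axis of nozzle_a and the x axis of lane2, either way round below 0.17 rad)) and ((x of nozzle_b in the frame of lane0 between 0.082 and 0.094 m and y of nozzle_b in the frame of lane0 between -0.017 and 0.017 m and z of nozzle_b in the frame of lane0 between -0.01 and 0.01 m and angle between the z axis of nozzle_b and the x axis of lane0, either way round below 0.17 rad) or (x of nozzle_b in the frame of lane1 between 0.082 and 0.094 m and y of nozzle_b in the frame of lane1 between -0.017 and 0.017 m and z of nozzle_b in the frame of lane1 between -0.01 and 0.01 m and angle between the z axis of nozzle_b and the x axis of lane1, either way round below 0.17 rad) or (x of nozzle_b in the frame of lane2 between 0.082 and 0.094 m and y of nozzle_b in the frame of lane2 between -0.017 and 0.017 m and z of nozzle_b in the frame of lane2 between -0.01 and 0.01 m and angle between the z axis of nozzle_b and the x axis of lane2, either way round below 0.17 rad)) and linear speed of each of nozzle_a, nozzle_b below 0.02 m/s); the robot touches nothing.
It fails at once if a bystander is moved by more than 40 mm (distance of any of dip_tube, bottle_a, bottle_b, grease_jar, wrench, star_knob, tank_gasket_ring from where it was at the start of the episode above 0.04 m).
It fails at once if a nozzle falls (faster than 1.2 m/s, out of the fingers) ((linear speed of nozzle_a above 1.2 m/s and contact force between the fingers and nozzle_a below 0.1 N) or (linear speed of nozzle_b above 1.2 m/s and contact force between the fingers and nozzle_b below 0.1 N)).
It also fails if it takes over 72 s, if anything falls off the work surface, if the arm or the gripper's body presses on something with over 40 N, if the wrist force passes 120 N, or if a joint passes its speed limit or range.

## Working session

There is one attempt and no reset: what is moved stays moved. The work goes in short steps, Python scripts to look and compute and a tool call to move; the robot and the scene stay as the last step left them, time stands still between calls to the robot, and variables do not carry over. Pictures are saved under pics/ and viewed, at most 10 in all, crops included, and the job is handed in when it is done.

```bash
ls; mkdir -p pics; cat > h.py <<'E'
import numpy as np, cv2
from scipy.spatial.transform import Rotation as Ro
from station import arm, viewer
def q2R(q): return Ro.from_quat([q[1],q[2],q[3],q[0]]).as_matrix()
def cam(name):
    m=viewer.camera_model(name)
    K=np.array([[m['fx'],0,m['cx']],[0,m['fy'],m['cy']],[0,0,1.]]); D=np.array(m['dist'],float)
    if name=='wrist':
        s=arm.state(); R=q2R(s['ee_rot']); M=np.array(m['mount'])
        Rwc=R@M[:3,:3]; c=R@M[:3,3]+np.array(s['tcp_pos'])
        return K,D,Rwc.T,-Rwc.T@c
    return K,D,np.array(m['R']),np.array(m['t'])
def ray(C,uv):
    K,D,R,t=C
    p=cv2.undistortPoints(np.array([[uv]],float),K,D)[0,0]
    d=R.T@np.array([p[0],p[1],1]); return -R.T@t, d/np.linalg.norm(d)
def onz(C,uv,z):
    c,d=ray(C,uv); return c+d*(z-c[2])/d[2]
def proj(C,X):
    K,D,R,t=C
    return cv2.projectPoints(np.array(X,float).reshape(-1,1,3),cv2.Rodrigues(R)[0],t,K,D)[0][:,0]
def tri(rs):
    A=0;b=0
    for c,d in rs:
        P=np.eye(3)-np.outer(d,d);A=A+P;b=b+P@c
    return np.linalg.solve(A,b)
def snap(name,f):
    C=cam(name); im=viewer.camera(name); cv2.imwrite('pics/'+f,im[:,:,::-1]); np.savez('pics/'+f[:-4]+'.npz',K=C[0],D=C[1],R=C[2],t=C[3],im=im); return C,im
def load(f):
    z=np.load('pics/'+f+'.npz'); return (z['K'],z['D'],z['R'],z['t']),z['im']
E
python3 - <<'E'
from h import *
snap('top','top0.png');snap('scene','sc0.png')
for n in('top','scene'):
    C=cam(n);print(n,-C[2].T@C[3],C[2][2],C[0][0,0])
print(np.round(viewer.camera_model('wrist')['mount'],3)); print(arm.state(),arm.pinch_z)
E
```

```text
pics
station.py
top [0.38847212 0.0055051  1.13273326] [ 0.14440489  0.01635782 -0.98938347] 402.74354897581856
scene [ 1.4139143  -0.52026116  1.40840487] [-0.51455793  0.32121795 -0.7950152 ] 540.7984987175937
[[ 0.001 -0.948 -0.319  0.081]
 [ 1.     0.001 -0.     0.   ]
 [ 0.001 -0.319  0.948 -0.142]
 [ 0.     0.     0.     1.   ]]
{'t': 0.1, 'qpos': array([ 1.13722388,  0.38375018,  0.04382801,  1.59943178, -0.01791111,
        1.16122142, -0.04988159]), 'qd': array([-1.80660134e-03, -3.14115204e-03, -6.43917493e-05, -4.16285541e-03,
       -2.80096946e-04,  1.58015119e-03,  1.25319039e-03]), 'joint_torque': array([ 2.85151124e-03, -4.34723425e+01,  1.02948681e+00, -2.50454003e+01,
        1.08529266e-02,  5.38079854e-03, -1.33927915e-05]), 'tcp_pos': array([ 0.21389429, -0.61287912,  0.23000776]), 'ee_rot': array([-1.18148178e-03,  9.85930968e-01,  1.67148628e-01, -2.57638927e-04]), 'wrist_force': array([0.63103534, 0.97600925, 0.17082263]), 'torque': array([-0.03561201, -0.02025664, -0.01728996]), 'grasp_force': 0.0, 'finger_gap': 0.08553589301404758} 0.0187
```

View pics/top0.png

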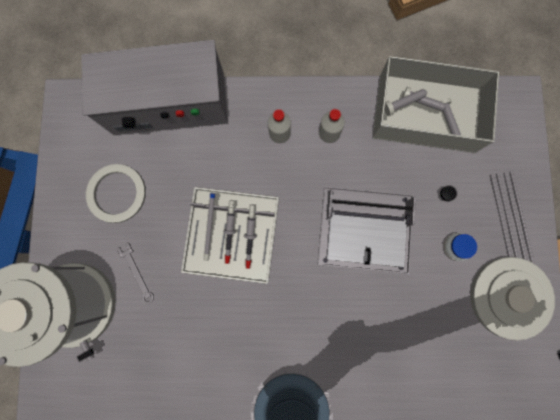

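View pics/sc0.png

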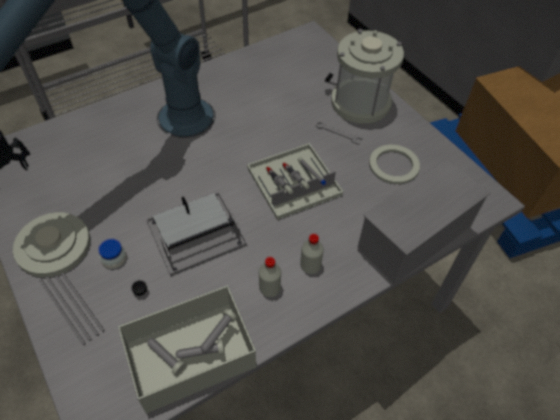

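Top view: the tray is at about (230,235), with the dip tube on the left (blue end 212,196) and the nozzles' red tips at (228,259) and (249,264). The rack is at about (367,230), with its handle at (367,256). The scene view agrees.

```bash
python3 - <<'E'
from h import *
C,im=load('top0')
cv2.imwrite('pics/crop0.png',cv2.resize(im[180:290,175:425,::-1],None,fx=3.2,fy=3.2,interpolation=cv2.INTER_CUBIC))
for n,uv,z in [('rackc',(323,188),.016),('',(413,194),.016),('',(409,271),.016),('',(320,264),.016),('handle',(367,256),.09),('trayc',(193,188),.024),('',(278,196),.024),('',(267,282),.024),('',(182,274),.024),('tipA',(228,259),.012),('tipB',(249,264),.012)]:
    print(n,onz(C,uv,z).round(3))
s=arm.state();R=q2R(s['ee_rot']);print(R.round(3))
print(viewer.camera_model('wrist')['fx'])
E
```

```text
rackc [ 0.604 -0.092  0.016]
 [ 0.587 -0.344  0.016]
 [ 0.373 -0.324  0.016]
 [ 0.392 -0.081  0.016]
handle [ 0.412 -0.196  0.09 ]
trayc [0.604 0.274 0.024]
 [0.58  0.035 0.024]
 [0.344 0.064 0.024]
 [0.365 0.297 0.024]
tipA [0.406 0.173 0.012]
tipB [0.392 0.115 0.012]
[[ 0.944  0.33  -0.001]
 [ 0.33  -0.944  0.002]
 [-0.    -0.002 -1.   ]]
296.4006787372732
```

View pics/crop0.png

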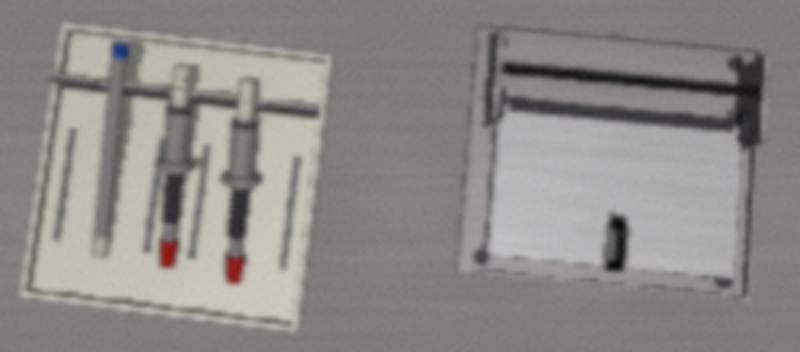

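The rack is at about (0.489,-0.21) with yaw about -0.07. I'll move to hover over the handle and look with the wrist camera.

shift_gripper(
  deltas={"offsets":[[0, 0, 0, 0.027, -0.027, 0.0025, 0.085], [0, 0, 0, 0.027, -0.027, 0.0025, 0.085], [0, 0, 0, 0.027, -0.027, 0.0025, 0.085], [0, 0, 0, 0.027, -0.027, 0.0025, 0.085], [0, 0, 0, 0.027, -0.027, 0.0025, 0.085], [0, 0, 0, 0.027, -0.027, 0.0025, 0.085], [0, 0, 0, 0.027, -0.027, 0.0025, 0.085], [0, 0, 0, 0.027, -0.027, 0.0025, 0.085], [0, 0, 0, 0.027, -0.027, 0.0025, 0.085], [0, 0, 0, 0.027, -0.027, 0.0025, 0.085], [0, 0, 0, 0.027, -0.027, 0.0025, 0.085], [0, 0, 0, 0.027, -0.027, 0.0025, 0.085], [0, 0, 0.137, 0, 0, 0, 0.085], [0, 0, 0.137, 0, 0, 0, 0.085], [0, 0, 0.137, 0, 0, 0, 0.085], [0, 0, 0, 0, 0, 0, 0.085]]},
)

```text
t: 1.7
tcp_pos: [0.4129, -0.2007, 0.2008]
ee_rot: [-0.0, 0.999, -0.037, -0.0]
wrist_force: [-0.5, 0.1, -1.0]
finger_gap: 0.0848
grasp_force: 0.0
```

```bash
python3 - <<'E'
from h import *
C,im=snap('wrist','w1.png')
s=arm.state();print(s['tcp_pos'],q2R(s['ee_rot']).round(3))
E
```

```text
[ 0.4129396  -0.20080791  0.20089933] [[ 0.997 -0.072 -0.001]
 [-0.072 -0.997  0.   ]
 [-0.001 -0.    -1.   ]]
```

View pics/w1.png

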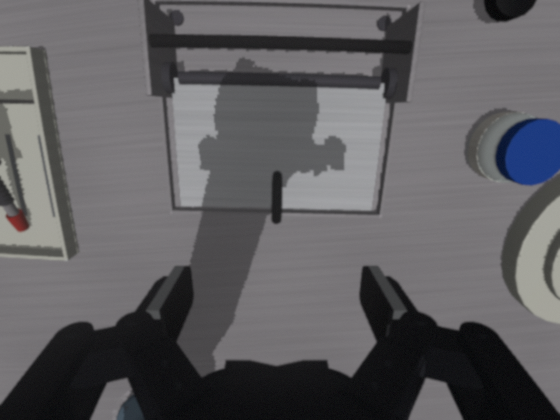

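Wrist view: the handle bar runs from (277,172) to (277,222). The pan's front edge runs (172,212)–(380,214), and the stop bar (150,42)–(412,48).

```bash
python3 - <<'E'
from h import *
C,im=load('w1')
g=im.astype(int).sum(2)
# handle: dark pixels
m=((g<110)).astype(np.uint8); m[:165]=0;m[230:]=0;m[:,:262]=0;m[:,292:]=0
v,u=np.nonzero(m);print(u.min(),u.max(),v.min(),v.max(),u.mean(),v.mean())
print('handle',onz(C,(u.mean(),v.min()),.085),onz(C,(u.mean(),v.max()),.085))
def yaw(a,b,z):
    A,B=onz(C,a,z),onz(C,b,z);d=A-B;print(A.round(4),B.round(4),((A+B)/2).round(4),np.arctan2(-d[0],d[1]))
# subpixel edges: front rim line via gradient along columns 185..265,290..370
for nm,cols,r0,r1,z in [('front',list(range(185,262))+list(range(295,372)),203,222,.016),('bar',list(range(170,240))+list(range(320,395)),30,60,.04),('hinge',list(range(190,235))+list(range(325,380)),70,96,.04)]:
    gg=cv2.GaussianBlur(g.astype(np.float32),(0,0),1)
    rows=[r0+int(np.argmin(gg[r0:r1,c])) for c in cols]
    p=np.polyfit(cols,rows,1);
    r=np.polyval(p,cols)-rows; k=abs(r)<2; p=np.polyfit(np.array(cols)[k],np.array(rows)[k],1)
    print(nm,p,k.mean()); yaw((175,np.polyval(p,175)),(380,np.polyval(p,380)),z)
for a,b,z in [((166,75),(391,80),.04),((173,212),(380,213),.016)]: yaw(a,b,z)
E
```

```text
272 280 172 221 276.20579710144926 196.84057971014494
handle [ 0.44147979 -0.20321511  0.085     ] [ 0.39542483 -0.19980786  0.085     ]
front [1.86593742e-02 2.05526980e+02] 1.0
[ 0.3929 -0.0809  0.016 ] [ 0.3705 -0.3201  0.016 ] [ 0.3817 -0.2005  0.016 ] -0.09335132699787921
bar [2.74915903e-02 3.83749694e+01] 1.0
[ 0.5597 -0.1184  0.04  ] [ 0.541  -0.3069  0.04  ] [ 0.5503 -0.2126  0.04  ] -0.09908229477898968
hinge [2.37048865e-02 6.88408935e+01] 0.6
[ 0.5344 -0.1142  0.04  ] [ 0.5157 -0.3074  0.04  ] [ 0.525  -0.2108  0.04  ] -0.09601416101845263
[ 0.5334 -0.1053  0.04  ] [ 0.5132 -0.318   0.04  ] [ 0.5233 -0.2116  0.04  ] -0.09453366179190173
[ 0.3891 -0.0778  0.016 ] [ 0.37   -0.3201  0.016 ] [ 0.3796 -0.199   0.016 ] -0.07873009634635467
```

shift_gripper(
  deltas={"offsets":[[0, 0, 0.022, 0.004, 0.0005, 0.03, 0.085], [0, 0, 0, 0, 0, 0.036, 0.085], [0, 0, 0, 0, 0, 0.036, 0.085], [0, 0, 0, 0, 0, 0.036, 0.085], [0, 0, 0, 0, 0, 0, 0], [0, 0, 0, 0, 0, 0, 0], [0, 0, 0, 0, 0, 0, 0], [0, 0, 0, 0, 0, 0, 0], [0, 0, 0, 0, 0, 0, 0], [0, 0, 0, 0, 0, 0, 0]]},
  clamp_n=50,
)

```text
t: 2.75
tcp_pos: [0.4186, -0.2016, 0.0648]
ee_rot: [0.0, 0.999, -0.048, 0.001]
wrist_force: [0.3, 1.8, 5.3]
finger_gap: 0.0081
grasp_force: 48.8
```

```bash
python3 - <<'E'
import numpy as np
r=np.hypot(.11,.042);a0=np.arctan2(.042,-.11)
th=np.linspace(0,2.09,20);b=np.interp(th,[.3,1.9],[0,.52])
P=np.c_[r*np.cos(a0-th),r*np.sin(a0-th)]
T=P+.0187*np.c_[-np.sin(b),-np.cos(b)]
for i in range(19):
    d=T[i+1]-T[i];B=b[i]
    print(th[i+1].round(2),'ry',-(b[i+1]-b[i]).round(3),'dx',(d@[np.cos(B),-np.sin(B)]).round(4),'dz',(d@[-np.sin(B),-np.cos(B)]).round(4))
E
```

```text
0.11 ry -0.0 dx 0.0053 dz -0.0118
0.22 ry -0.0 dx 0.0065 dz -0.0112
0.33 ry -0.01 dx 0.0075 dz -0.0104
0.44 ry -0.036 dx 0.0081 dz -0.0096
0.55 ry -0.036 dx 0.0087 dz -0.0089
0.66 ry -0.036 dx 0.0094 dz -0.0082
0.77 ry -0.036 dx 0.01 dz -0.0074
0.88 ry -0.036 dx 0.0105 dz -0.0066
0.99 ry -0.036 dx 0.0109 dz -0.0058
1.1 ry -0.036 dx 0.0113 dz -0.0049
1.21 ry -0.036 dx 0.0117 dz -0.004
1.32 ry -0.036 dx 0.0119 dz -0.003
1.43 ry -0.036 dx 0.0121 dz -0.0021
1.54 ry -0.036 dx 0.0122 dz -0.0012
1.65 ry -0.036 dx 0.0123 dz -0.0002
1.76 ry -0.036 dx 0.0123 dz 0.0008
1.87 ry -0.036 dx 0.0122 dz 0.0017
1.98 ry -0.01 dx 0.0125 dz 0.0027
2.09 ry -0.0 dx 0.0123 dz 0.0039
```

shift_gripper(
  deltas={"offsets":[[0, 0, 0, 0.0053, 0, -0.0118, 0], [0, 0, 0, 0.0065, 0, -0.0112, 0], [0, -0.01, 0, 0.0075, 0, -0.0104, 0], [0, -0.036, 0, 0.0081, 0, -0.0096, 0], [0, -0.036, 0, 0.0087, 0, -0.0089, 0], [0, -0.036, 0, 0.0094, 0, -0.0082, 0], [0, -0.036, 0, 0.01, 0, -0.0074, 0], [0, -0.036, 0, 0.0105, 0, -0.0066, 0], [0, -0.036, 0, 0.0109, 0, -0.0058, 0], [0, -0.036, 0, 0.0113, 0, -0.0049, 0]]},
)

```text
t: 3.75
tcp_pos: [0.5047, -0.21, 0.1376]
ee_rot: [-0.008, 0.989, -0.048, -0.138]
wrist_force: [-3.3, 1.7, -7.9]
finger_gap: 0.0082
grasp_force: 55.0
```

shift_gripper(
  deltas={"offsets":[[0, -0.036, 0, 0.0117, 0, -0.004, 0], [0, -0.036, 0, 0.0119, 0, -0.003, 0], [0, -0.036, 0, 0.0121, 0, -0.0021, 0], [0, -0.036, 0, 0.0122, 0, -0.0012, 0], [0, -0.036, 0, 0.0123, 0, -0.0002, 0], [0, -0.036, 0, 0.0123, 0, 0.0008, 0], [0, -0.036, 0, 0.0122, 0, 0.0017, 0], [0, -0.01, 0, 0.0125, 0, 0.0027, 0], [0, 0, 0, 0.012, 0, 0.0039, 0], [0, 0, 0, 0, 0, 0, 0]]},
)

```text
t: 4.75
tcp_pos: [0.6071, -0.2201, 0.0966]
ee_rot: [-0.013, 0.964, -0.047, -0.26]
wrist_force: [-3.1, 1.2, -5.8]
finger_gap: 0.0086
grasp_force: 64.0
```

shift_gripper(
  deltas={"offsets":[[0, 0, 0, 0, 0, 0, 0.085], [0, 0, 0, 0, 0, 0, 0.085], [0, 0, 0, 0, 0, 0, 0.085], [0, 0, 0, 0, 0, -0.02, 0.085], [0, 0, 0, 0, 0, -0.045, 0.085], [0, 0, 0, 0, 0, -0.045, 0.085], [0, 0, 0, 0, 0, -0.045, 0.085], [0, 0, 0, -0.03, 0, 0, 0.085], [0, 0, 0, -0.03, 0, 0, 0.085], [0, 0, 0, 0, 0, 0, 0.085]]},
)

```text
t: 5.75
tcp_pos: [0.6324, -0.2239, 0.2673]
ee_rot: [-0.012, 0.965, -0.048, -0.256]
wrist_force: [0.7, -0.8, 0.5]
finger_gap: 0.0851
grasp_force: 0.0
```

```bash
python3 - <<'E'
from h import *
C,im=snap('wrist','w2.png')
s=arm.state();print(s['tcp_pos'],q2R(s['ee_rot']).round(3))
E
```

```text
[ 0.63326531 -0.22374555  0.26581895] [[ 0.864 -0.098 -0.494]
 [-0.086 -0.995  0.047]
 [-0.496  0.002 -0.868]]
```

View pics/w2.png

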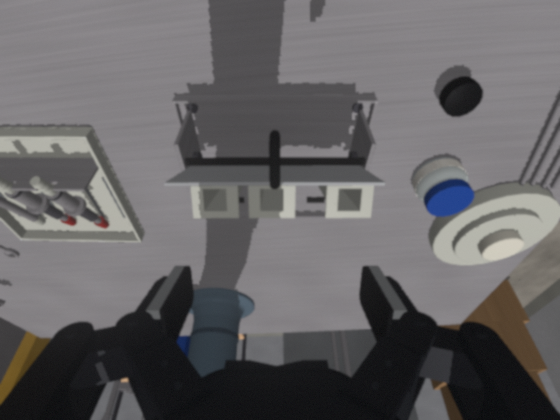

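Wrist view: the rack is open, and the three sleeve mouths are near (215,201), (271,201) and (350,199). The plate lies above them, with its top edge from (168,183) to (384,183).

```bash
cat > lanes.py <<'E'
from h import *
H=np.array([.525,-.211,.04]);ya=-.094
X=np.array([np.cos(ya),np.sin(ya),0]);Y=np.array([-np.sin(ya),np.cos(ya),0]);Z=np.array([0,0,1.])
a=2.09;p=-np.cos(a)*X+np.sin(a)*Z   # along panel, up
n=np.cross(Y,-p)                     # lane z: x=-p, y=Y
def onplane(C,uv,P0):
    c,d=ray(C,uv);return c+d*((P0-c)@p)/(d@p)
E
python3 - <<'E'
from lanes import *
C,im=load('w2');print('n',n.round(3),'p',p.round(3))
P0=H+.128*p
g=cv2.cvtColor(im,cv2.COLOR_RGB2GRAY)
for i,(u,v) in enumerate([(215,201),(271,201),(350,199)]):
    roi=g[v-24:v+24,u-30:u+30];big=cv2.resize(roi,None,fx=4,fy=4,interpolation=cv2.INTER_CUBIC)
    t=(int(g[v-3:v+4,u-3:u+4].mean())+int(np.percentile(roi,92)))/2
    m=((big<t)).astype(np.uint8)
    k,lab,st,ce=cv2.connectedComponentsWithStats(m);l=lab[96,120]
    b=st[l][:4]/4.;print(i,t,'bbox',b[0]+u-30,b[1]+v-24,b[2:],st[l][4]/16)
    u0,v0=b[0]+u-30,b[1]+v-24
    for q in [(u0,v0),(u0+b[2],v0),(u0,v0+b[3]),(u0+b[2],v0+b[3]),(u0+b[2]/2,v0+b[3]/2)]:
        w=onplane(C,q,P0);r=w-P0;print('   y',(r@Y*1000).round(1),'n',(r@n*1000).round(1))
for q in [(168,183),(384,183)]:
    print((onplane(C,q,P0)-P0)@Y)
cv2.imwrite('pics/crop2.png',cv2.resize(im[170:235,160:395,::-1],None,fx=3.4,fy=3.4,interpolation=cv2.INTER_CUBIC))
E
```

```text
n [-0.864  0.081  0.496] p [ 0.494 -0.047  0.868]
0 125.5 bbox 185.0 177.0 [60. 48.] 2182.8125
   y 79.9 n -4.8
   y 25.0 n -4.5
   y 84.7 n 42.2
   y 26.7 n 42.4
   y 53.9 n 18.2
1 138.5 bbox 241.0 177.0 [60. 48.] 2347.1875
   y 28.6 n -4.5
   y -26.0 n -4.3
   y 30.6 n 42.4
   y -27.0 n 42.6
   y 1.5 n 18.4
2 136.0 bbox 337.75 188.75 [24. 22.] 495.875
   y -60.1 n 6.8
   y -82.4 n 6.9
   y -61.5 n 28.3
   y -84.3 n 28.4
   y -72.0 n 17.5
0.09620178225437548
-0.10254602088251263
```

View pics/crop2.png

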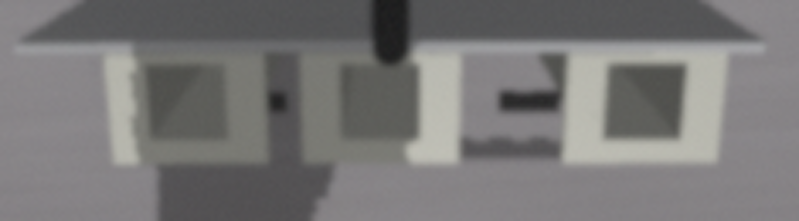

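```bash
python3 - <<'E'
from lanes import *
C,im=load('top0')
for uv in [(230.6,222),(251,225)]: print(onz(C,uv,.052).round(3))
s=arm.state();R=q2R(s['ee_rot']);print(s['qpos'].round(3),s['tcp_pos'])
# hover: above midpoint of nozzle bodies, psi=200
psi=np.deg2rad(200);tz=np.sin(psi)*X+np.cos(psi)*Z
B=(onz(C,(230.6,222),.052)+onz(C,(251,225),.052))/2
T=B-.14*tz
Rn=np.c_[np.cross(-Y,tz),-Y,tz]
print('T',T,'shift in tool now',(R.T@(T-s['tcp_pos'])).round(4),'rot',Ro.from_matrix(R.T@Rn).as_rotvec().round(3))
E
```

```text
[0.504 0.162 0.052]
[0.496 0.107 0.052]
[ 0.348  0.755 -0.198  1.044  0.179  1.872 -1.495] [ 0.63326531 -0.22374555  0.26581895]
T [0.54807734 0.12991232 0.18355697] shift in tool now [-0.0632 -0.3437  0.1302] rot [-0.     0.17  -0.004]
```

shift_gripper(
  deltas={"offsets":[[0, 0, 0, 0, -0.038, 0, 0.085], [0, 0, 0, 0, -0.038, 0, 0.085], [0, 0, 0, 0, -0.038, 0, 0.085], [0, 0, 0, 0, -0.038, 0, 0.085], [0, 0, 0, 0, -0.038, 0, 0.085], [0, 0, 0, -0.0158, -0.0384, 0.026, 0.085], [0, 0, 0, -0.0158, -0.0384, 0.026, 0.085], [0, 0, 0, -0.0158, -0.0384, 0.026, 0.05], [0, 0, 0, -0.0158, -0.0384, 0.026, 0.05], [0, 0.085, 0, 0, 0, 0.026, 0.05], [0, 0.085, 0, 0, 0, 0, 0.05], [0, 0, 0, 0, 0, 0, 0.05]]},
)

```text
t: 7.0
tcp_pos: [0.5456, 0.1325, 0.1823]
ee_rot: [-0.008, 0.983, -0.046, -0.176]
wrist_force: [0.4, 0.2, 0.6]
finger_gap: 0.0502
grasp_force: 0.0
```

```bash
python3 - <<'E'
from h import *
C,im=snap('wrist','w3.png')
s=arm.state();print(s['tcp_pos'],q2R(s['ee_rot']).round(3))
E
```

```text
[0.54728122 0.1315066  0.18251606] [[ 0.934 -0.095 -0.344]
 [-0.089 -0.995  0.033]
 [-0.346 -0.    -0.938]]
```

View pics/w3.png

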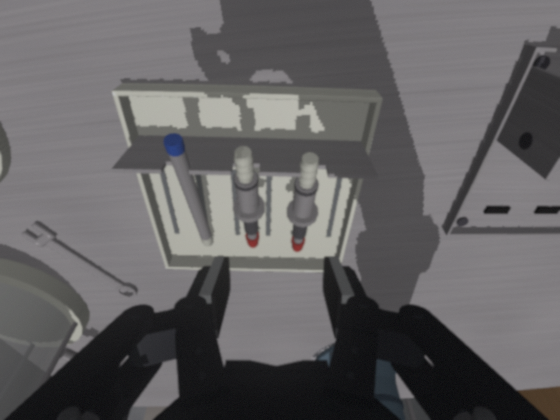

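Wrist view: left nozzle has its tip at (252,243), collar at (250,208) and barb end at (243,154). Right nozzle has its tip at (298,246), collar at (302,211) and barb end at (309,160). The dip tube is on the left.

```bash
python3 - <<'E'
from lanes import *
C,im=load('w3');s=arm.state();R=q2R(s['ee_rot'])
hsv=cv2.cvtColor(im,cv2.COLOR_RGB2HSV)
g=cv2.cvtColor(im,cv2.COLOR_RGB2GRAY)
red=cv2.inRange(hsv,(0,110,50),(10,255,255))|cv2.inRange(hsv,(170,110,50),(180,255,255))
red[:200]=0;red[270:]=0
k,lab,st,ce=cv2.connectedComponentsWithStats(red)
c=sorted([ce[i] for i in range(1,k) if st[i][4]>30],key=lambda x:x[0]);print(c)
s20,c20=np.sin(np.deg2rad(20)),np.cos(np.deg2rad(20))
for nm,r,col,barb in [('L',c[0],(250,208),(243,154)),('R',c[1],(302,211),(309,160))]:
    A=onz(C,r,.0106+.012*s20+.003);Cc=onz(C,col,.0106+.092*s20);B=onz(C,barb,.0106+.176*s20)
    d=(B-A)[:2];print(nm,A.round(4),Cc.round(4),B.round(4),'yaw',np.arctan2(d[1],d[0]).round(3),'len',np.linalg.norm(d).round(3),'exp',.164*c20)
    u=d/np.linalg.norm(d);tip=(A[:2]+Cc[:2]+B[:2])/3-u*c20*(.012+.092+.176)/3
    G=np.r_[tip+u*c20*.122,.0106+.122*s20]
    yw=np.arctan2(u[1],u[0]);Xn=np.r_[u,0];Yn=np.r_[-u[1],u[0],0]
    psi=np.deg2rad(200);tz=np.sin(psi)*Xn+np.cos(psi)*Z
    T=G+.0187*tz;Rn=np.c_[np.cross(-Yn,tz),-Yn,tz]
    print('  G',G.round(4),'TCP',T.round(4),'shift',(R.T@(T-s['tcp_pos'])).round(4),'rot',Ro.from_matrix(R.T@Rn).as_rotvec().round(3),'shift in new frame',(Rn.T@(T-s['tcp_pos'])).round(4))
E
```

```text
[array([252.52542373, 242.16949153]), array([296.87719298, 246.29824561])]
L [0.4028 0.1758 0.0177] [0.4779 0.1662 0.0421] [0.557  0.1582 0.0708] yaw -0.114 len 0.155 exp 0.15410958980888897
  G [0.506  0.1636 0.0523] TCP [0.4996 0.1644 0.0348] shift [ 0.0036 -0.0281  0.1562] rot [0.006 0.004 0.017] shift in new frame [ 0.0025 -0.0272  0.1563]
R [0.39   0.1195 0.0177] [0.4687 0.1115 0.0421] [0.5464 0.1047 0.0708] yaw -0.095 len 0.157 exp 0.15410958980888897
  G [0.4952 0.1093 0.0523] TCP [0.4888 0.11   0.0348] shift [-0.0016  0.0271  0.158 ] rot [-0.001  0.004 -0.001] shift in new frame [-0.0022  0.027   0.1581]
```

shift_gripper(
  deltas={"offsets":[[0, 0, 0, -0.002, 0.027, 0, 0.04], [0, 0, 0, 0, 0, 0.03, 0.04], [0, 0, 0, 0, 0, 0.04, 0.04], [0, 0, 0, 0, 0, 0.04, 0.04], [0, 0, 0, 0, 0, 0.028, 0.04], [0, 0, 0, 0, 0, 0.02, 0.04], [0, 0, 0, 0, 0, 0, 0.04], [0, 0, 0, 0, 0, 0, 0], [0, 0, 0, 0, 0, 0, 0], [0, 0, 0, 0, 0, 0, 0], [0, 0, 0, 0, 0, 0, 0]]},
  clamp_n=80,
)

```text
t: 8.15
tcp_pos: [0.4902, 0.1094, 0.0351]
ee_rot: [-0.009, 0.983, -0.048, -0.174]
wrist_force: [1.6, -0.4, -0.8]
finger_gap: 0.0198
grasp_force: 78.1
```

shift_gripper(
  deltas={"offsets":[[0, 0, 0, -0.007, 0, -0.019, 0], [0, 0, 0, -0.013, 0, -0.035, 0], [0, 0, 0, -0.016, 0, -0.043, 0], [0, 0, 0, -0.016, 0, -0.043, 0], [0, 0, 0, -0.016, 0, -0.043, 0], [0, 0, 0, 0, 0, 0, 0]]},
)

```text
t: 8.75
tcp_pos: [0.4927, 0.111, 0.2367]
ee_rot: [-0.01, 0.984, -0.047, -0.169]
wrist_force: [1.8, 0.5, -2.9]
finger_gap: 0.0199
grasp_force: 78.5
```

```bash
cat > ins.py <<'E'
import sys
from lanes import *
def plan(M,yawn,h,psi=np.deg2rad(160)):
    s=arm.state();R=q2R(s['ee_rot']);t=np.array(s['tcp_pos'])
    tz=np.sin(psi)*X+np.cos(psi)*Z
    Rn=np.c_[np.cross(-Y,tz),-Y,tz]
    c=np.cos(np.deg2rad(50));sn=np.sin(np.deg2rad(50))
    tip=Rn@np.array([-.122*sn,0,.122*c-.0187])   # tcp->tip
    T=M+h*p-tip
    print('T',T.round(4),'shift in new axes',(Rn.T@(T-t)).round(4),'in old',(R.T@(T-t)).round(4),'rot',Ro.from_matrix(R.T@Rn).as_rotvec().round(3),'q',s['qpos'].round(2))
    return T,Rn
M2=H+.128*p-.072*Y+.0175*n
M0=H+.128*p+.0535*Y+.0175*n
E
python3 -c "
from ins import *
print(M2,M0);plan(M2,0,.05)"
```

```text
[ 0.56634707 -0.28721738  0.15981477] [ 0.57812671 -0.16227144  0.15981477]
T [ 0.6581 -0.2959  0.2913] shift in new axes [0.2094 0.3896 0.0181] in old [ 0.1738  0.3887 -0.121 ] rot [-0.004  0.688 -0.003] q [ 0.07  0.34 -0.37  1.7  -0.01  1.43 -1.96]
```

shift_gripper(
  deltas={"offsets":[[0, 0.138, 0, 0, 0, 0, 0], [0, 0.138, 0, 0, 0, 0, 0], [0, 0.138, 0, 0, 0, 0, 0], [0, 0.138, 0, 0, 0, 0, 0], [0, 0.136, 0, 0, 0, 0, 0], [0, 0, 0, 0.042, 0, 0.0036, 0], [0, 0, 0, 0.042, 0, 0.0036, 0], [0, 0, 0, 0.042, 0, 0.0036, 0], [0, 0, 0, 0.042, 0, 0.0036, 0], [0, 0, 0, 0.042, 0.02, 0.0036, 0], [0, 0, 0, 0, 0.037, 0, 0], [0, 0, 0, 0, 0.037, 0, 0], [0, 0, 0, 0, 0.037, 0, 0], [0, 0, 0, 0, 0.037, 0, 0], [0, 0, 0, 0, 0.037, 0, 0], [0, 0, 0, 0, 0.037, 0, 0], [0, 0, 0, 0, 0.037, 0, 0], [0, 0, 0, 0, 0.037, 0, 0], [0, 0, 0, 0, 0.037, 0, 0], [0, 0, 0, 0, 0.037, 0, 0]]},
)

```text
t: 10.75
tcp_pos: [0.6518, -0.2993, 0.279]
ee_rot: [0.007, 0.985, -0.048, 0.164]
wrist_force: [2.0, -0.3, -1.8]
finger_gap: 0.0199
grasp_force: 78.6
```

shift_gripper(
  deltas={"offsets":[[0, 0, 0, 0, 0, 0, 0], [0, 0, 0, 0, 0, 0, 0]]},
)

```text
t: 10.95
tcp_pos: [0.6514, -0.3006, 0.2788]
ee_rot: [0.008, 0.985, -0.05, 0.164]
wrist_force: [0.2, 1.2, -2.9]
finger_gap: 0.0197
grasp_force: 78.7
```

```bash
python3 - <<'E'
from ins import *
plan(M2,0,.05)
C,im=snap('wrist','w4.png');snap('scene','sc4.png');snap('top','top4.png')
E
```

```text
T [ 0.6581 -0.2959  0.2913] shift in new axes [ 0.0102 -0.0054 -0.0096] in old [ 0.01   -0.0054 -0.0098] rot [ 0.001  0.019 -0.007] q [ 0.6   0.31 -0.22  1.63 -0.04  0.89 -1.25]
```

View pics/w4.png

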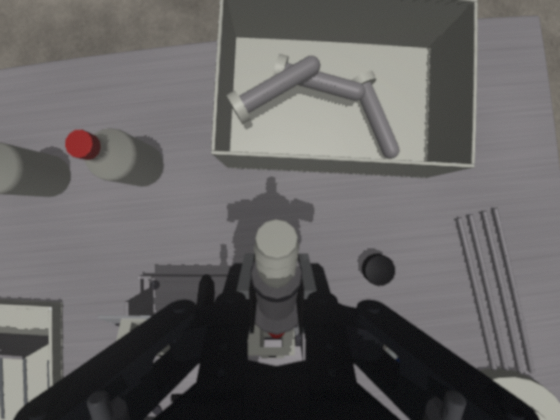

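Wrist view: the nozzle is in hand with its barb end at (277,238). Its red tip shows at (274,342), just above the white flange of lane 2's sleeve.

```bash
python3 - <<'E'
from ins import *
s=arm.state();R=q2R(s['ee_rot']);t=np.array(s['tcp_pos'])
a=np.deg2rad(50);G=t+R@[0,0,-.0187];ax=R@[np.sin(a),0,-np.cos(a)]
tip=G-.122*ax;print('tip',tip,'rel M2 (y,n,p)',((tip-M2)@Y).round(4),((tip-M2)@n).round(4),((tip-M2)@p).round(4),'ang',np.arccos(ax@p))
for nm in ['w4','sc4','top4']:
    C,im=load(nm);print(nm,'tip',proj(C,tip).round(1),'red12',proj(C,tip+.012*ax).round(1),'barb',proj(C,G+.056*ax).round(1),'M2',proj(C,M2).round(1),'corners',proj(C,[M2+i*.022*Y+j*.0175*n for i in(-1,1) for j in (-1,1)]).round(0).tolist())
    hsv=cv2.cvtColor(im,cv2.COLOR_RGB2HSV)
    red=cv2.inRange(hsv,(0,110,50),(10,255,255))|cv2.inRange(hsv,(170,110,50),(180,255,255))
    k,lab,st,ce=cv2.connectedComponentsWithStats(red)
    print([(ce[i].round(1),st[i][4]) for i in range(1,k) if st[i][4]>8])
C,im=load('sc4');u,v=proj(C,M2)[0].astype(int)
x1=cv2.resize(im[v-60:v+40,u-50:u+50,::-1],None,fx=4,fy=4,interpolation=cv2.INTER_CUBIC)
C,im=load('w4')
x2=cv2.resize(im[220:370,200:350,::-1],(400,400),interpolation=cv2.INTER_CUBIC)
print(u-50,v-60);cv2.imwrite('pics/cmp4.png',np.hstack([x1,x2]))
E
```

```text
tip [ 0.58517837 -0.28913537  0.1931799 ] rel M2 (y,n,p) -0.0001 0.0001 0.0384 ang 0.021268650850503952
w4 tip [[270.1 327.3]] red12 [[269.8 324.7]] barb [[258.3 229.5]] M2 [[270.9 333.2]] corners [[293.0, 314.0], [295.0, 353.0], [248.0, 314.0], [247.0, 353.0]]
[(array([ 81.7, 144.4]), np.int32(758)), (array([275.8, 335.4]), np.int32(37))]
sc4 tip [[177.8 230.5]] red12 [[178.2 230. ]] barb [[183.1 223. ]] M2 [[177.  232.1]] corners [[172.0, 241.0], [167.0, 229.0], [187.0, 235.0], [182.0, 223.0]]
[(array([284.1, 164.7]), np.int32(9)), (array([313.5, 238.5]), np.int32(88)), (array([269.6, 261.9]), np.int32(95))]
top4 tip [[412.6 181.6]] red12 [[414.  178.2]] barb [[437.5 122.3]] M2 [[408. 192.]] corners [[416.0, 187.0], [418.0, 198.0], [398.0, 186.0], [400.0, 197.0]]
[(array([334.5, 114.6]), np.int32(110)), (array([179.3, 113. ]), np.int32(56)), (array([278.3, 115.1]), np.int32(104)), (array([414.1, 178.8]), np.int32(38)), (array([226.8, 258.8]), np.int32(32))]
127 172
```

View pics/cmp4.png

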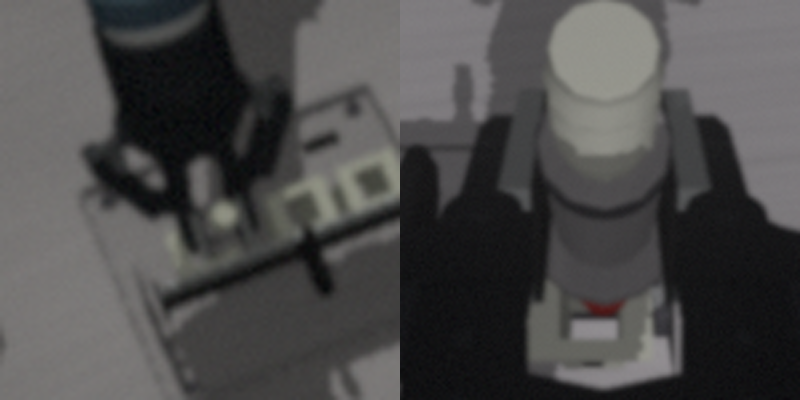

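```bash
cat > chk.py <<'E'
from ins import *
def chk(M):
    s=arm.state();R=q2R(s['ee_rot']);t=np.array(s['tcp_pos'])
    a=np.deg2rad(50);G=t+R@[0,0,-.0187];ax=R@[np.sin(a),0,-np.cos(a)]
    tip=G-.122*ax;r=tip-M
    print(s['t'],'t',t.round(4),'y,n,p mm',(r@np.c_[Y,n,p]*1000).round(1),'ax err y,n',(ax@Y).round(3),(ax@n).round(3),'F',s['wrist_force'].round(1))
E
python3 -c "
from chk import *
chk(M2);chk(M2)"
```

```text
11.1 t [ 0.6537 -0.2958  0.2801] y,n,p mm [-0.1  0.1 38.4] ax err y,n -0.002 -0.021 F [ 0.5  0.9 -2.7]
11.1 t [ 0.6537 -0.2958  0.2801] y,n,p mm [-0.1  0.1 38.4] ax err y,n -0.002 -0.021 F [ 0.5  0.9 -2.7]
```

shift_gripper(
  deltas={"offsets":[[0, 0, 0, 0, 0, 0, 0], [0, 0, 0, 0, 0, 0, 0], [0, 0, 0, 0, 0, 0, 0], [0, 0, 0, 0, 0, 0, 0]]},
)

```text
t: 11.5
tcp_pos: [0.6537, -0.2982, 0.2813]
ee_rot: [0.008, 0.985, -0.048, 0.166]
wrist_force: [-0.2, 0.7, -2.6]
finger_gap: 0.0197
grasp_force: 78.7
```

```bash
python3 -c "
from chk import *
chk(M2);snap('wrist','w5.png');chk(M2)
C,im=load('w4');R=np.linalg.inv(C[2]);print(R.round(3))
C,im=load('w5');R=np.linalg.inv(C[2]);print(R.round(3))
hsv=cv2.cvtColor(im,cv2.COLOR_RGB2HSV)
red=cv2.inRange(hsv,(0,110,50),(10,255,255))|cv2.inRange(hsv,(170,110,50),(180,255,255))
k,lab,st,ce=cv2.connectedComponentsWithStats(red);print([(ce[i].round(1),st[i]) for i in range(1,k) if st[i][4]>8])
print(proj(C,M2))
"
```

```text
11.5 t [ 0.6537 -0.2982  0.2813] y,n,p mm [-2.6  0.3 39.5] ax err y,n -0.001 -0.019 F [-0.2  0.7 -2.6]
11.55 t [ 0.6537 -0.2984  0.2813] y,n,p mm [-2.8  0.3 39.4] ax err y,n -0.001 -0.019 F [ 0.5 -1.1 -2.9]
[[-0.1   -0.995  0.005]
 [-0.995  0.1    0.001]
 [-0.002 -0.005 -1.   ]]
[[-0.096 -0.995  0.01 ]
 [-0.995  0.096 -0.   ]
 [-0.001 -0.01  -1.   ]]
[(array([ 86. , 146.7]), array([ 70, 133,  33,  28, 735], dtype=int32)), (array([275.9, 335.5]), array([270, 334,  13,   5,  37], dtype=int32))]
[[273.0455579  335.04466571]]
```

```bash
python3 - <<'E'
from ins import *
C,im=load('w5');s=arm.state();R=q2R(s['ee_rot']);t=np.array(s['tcp_pos'])
G=t+R@[0,0,-.0187]
for deg in (45,50,55,60):
    a=np.deg2rad(deg);ax=R@[np.sin(a),0,-np.cos(a)]
    print(deg,'barb',proj(C,G+.056*ax).round(1),'body end',proj(C,G+.022*ax).round(1),'tip red lower',proj(C,[G-.122*ax+.007*ax*0+.0075*R@np.array([-np.cos(a),0,-np.sin(a)])]).round(1), 'redtop', proj(C,[G-.098*ax+.009*R@np.array([-np.cos(a),0,-np.sin(a)])]).round(1))
print(C[0])
g=im[225:375,277].astype(int);print(g.tolist())
E
```

```text
45 barb [[275.4 249. ]] body end [[275.6 275.4]] tip red lower [[275.9 325.4]] redtop [[275.8 324.7]]
50 barb [[275.4 234.7]] body end [[275.6 270.9]] tip red lower [[275.9 338.8]] redtop [[275.8 336.4]]
55 barb [[275.4 221.7]] body end [[275.6 266.6]] tip red lower [[275.8 352.6]] redtop [[275.8 348.4]]
60 barb [[275.5 210.1]] body end [[275.6 262.6]] tip red lower [[275.8 366.8]] redtop [[275.8 360.7]]
[[296.40067874   0.         276.05851894]
 [  0.         296.40067874 208.85055658]
 [  0.           0.           1.        ]]
[[146, 146, 139], [145, 145, 138], [146, 145, 139], [146, 146, 139], [147, 147, 140], [146, 146, 139], [147, 147, 140], [146, 146, 139], [147, 147, 139], [146, 147, 139], [145, 145, 139], [146, 146, 140], [146, 146, 139], [148, 147, 140], [146, 146, 138], [148, 147, 140], [147, 147, 140], [147, 148, 140], [148, 148, 140], [147, 147, 140], [147, 147, 139], [147, 148, 140], [147, 148, 140], [148, 148, 140], [148, 148, 140], [148, 148, 140], [149, 149, 140], [148, 148, 140], [148, 147, 140], [148, 147, 140], [149, 149, 142], [147, 147, 139], [138, 138, 132], [13
[... 1046 characters left out ...]
71, 69, 71], [73, 71, 73], [72, 70, 73], [72, 70, 72], [69, 67, 68], [68, 59, 61], [74, 47, 47], [78, 34, 35], [77, 24, 25], [71, 29, 29], [61, 35, 35], [49, 39, 41], [51, 49, 51], [85, 83, 86], [122, 118, 121], [137, 134, 137], [142, 139, 142], [142, 138, 142], [142, 139, 141], [140, 136, 139], [131, 128, 129], [113, 112, 110], [101, 100, 96], [99, 99, 95], [98, 98, 93], [99, 99, 94], [98, 99, 93], [97, 98, 92], [94, 95, 89], [87, 87, 83], [89, 88, 86], [108, 106, 106], [126, 123, 125], [135, 131, 134], [137, 133, 136], [136, 132, 135], [123, 120, 123], [96, 93, 95], [56, 55, 56], [26, 26, 28], [18, 19, 19], [18, 18, 20], [18, 20, 20], [18, 17, 21], [17, 18, 19], [21, 20, 21], [17, 18, 19]]
```

shift_gripper(
  deltas={"offsets":[[0, 0.019, 0, 0, -0.003, 0, 0], [0, 0, 0, -0.0095, 0, 0.008, 0], [0, 0, 0, -0.0095, 0, 0.008, 0], [0, 0, 0, 0, 0, 0, 0], [0, 0, 0, 0, 0, 0, 0], [0, 0, 0, 0, 0, 0, 0], [0, 0, 0, 0, 0, 0, 0], [0, 0, 0, 0, 0, 0, 0]]},
)

```text
t: 12.35
tcp_pos: [0.6422, -0.2944, 0.2603]
ee_rot: [0.009, 0.983, -0.048, 0.176]
wrist_force: [-0.4, 0.7, -1.0]
finger_gap: 0.02
grasp_force: 78.7
```

```bash
python3 -c "
from chk import *
chk(M2)"
```

```text
12.35 t [ 0.6422 -0.2944  0.2603] y,n,p mm [ 0.1 -2.1 15. ] ax err y,n -0.001 0.001 F [-0.4  0.7 -1. ]
```

shift_gripper(
  deltas={"offsets":[[0, 0, 0, -0.0019, 0, -0.0023, 0], [0, 0, 0, -0.0064, 0, 0.0054, 0], [0, 0, 0, -0.0064, 0, 0.0054, 0], [0, 0, 0, -0.0064, 0, 0.0054, 0], [0, 0, 0, 0, 0, 0, 0], [0, 0, 0, 0, 0, 0, 0], [0, 0, 0, 0, 0, 0, 0]]},
)

```text
t: 13.05
tcp_pos: [0.6272, -0.2931, 0.2397]
ee_rot: [0.009, 0.983, -0.048, 0.176]
wrist_force: [-0.1, 0.1, -1.4]
finger_gap: 0.0202
grasp_force: 78.7
```

```bash
python3 -c "
from chk import *
chk(M2)"
```

```text
13.05 t [ 0.6272 -0.2931  0.2397] y,n,p mm [  0.1   0.8 -10.3] ax err y,n -0.001 0.001 F [-0.1  0.1 -1.4]
```

shift_gripper(
  deltas={"offsets":[[0, 0, 0, -0.0077, 0, 0.0064, 0], [0, 0, 0, -0.0077, 0, 0.0064, 0], [0, 0, 0, -0.0077, 0, 0.0064, 0], [0, 0, 0, -0.0077, 0, 0.0064, 0], [0, 0, 0, 0, 0, 0, 0], [0, 0, 0, 0, 0, 0, 0]]},
)

```text
t: 13.65
tcp_pos: [0.6064, -0.291, 0.2041]
ee_rot: [0.008, 0.983, -0.048, 0.175]
wrist_force: [0.2, 0.9, -1.2]
finger_gap: 0.0202
grasp_force: 78.7
```

```bash
python3 -c "
from chk import *
chk(M2)"
```

```text
13.65 t [ 0.6064 -0.291   0.2041] y,n,p mm [  0.2   1.4 -51.6] ax err y,n -0.002 -0.001 F [ 0.2  0.9 -1.2]
```

shift_gripper(
  deltas={"offsets":[[0, 0, 0, -0.0077, 0, 0.0064, 0], [0, 0, 0, -0.0077, 0, 0.0064, 0], [0, 0, 0, -0.0077, 0, 0.0064, 0], [0, 0, 0, -0.0023, 0, 0.0019, 0], [0, 0, 0, 0, 0, 0, 0], [0, 0, 0, 0, 0, 0, 0]]},
)

```text
t: 14.25
tcp_pos: [0.5906, -0.2895, 0.1762]
ee_rot: [0.009, 0.983, -0.048, 0.176]
wrist_force: [0.1, -0.1, -2.1]
finger_gap: 0.0195
grasp_force: 78.7
```

```bash
python3 -c "
from chk import *
chk(M2)"
```

```text
14.25 t [ 0.5906 -0.2895  0.1762] y,n,p mm [  0.2   1.3 -83.7] ax err y,n -0.001 0.0 F [ 0.1 -0.1 -2.1]
```

shift_gripper(
  deltas={"offsets":[[0, 0, 0, -0.0015, 0, 0.0013, 0], [0, 0, 0, -0.0015, 0, 0.0013, 0], [0, 0, 0, 0, 0, 0, 0], [0, 0, 0, 0, 0, 0, 0]]},
)

```text
t: 14.65
tcp_pos: [0.5887, -0.2893, 0.1728]
ee_rot: [0.009, 0.983, -0.048, 0.176]
wrist_force: [0.5, -0.0, -1.9]
finger_gap: 0.0198
grasp_force: 78.8
```

```bash
python3 -c "
from chk import *
chk(M2)"
```

```text
14.65 t [ 0.5887 -0.2893  0.1728] y,n,p mm [  0.2   1.3 -87.6] ax err y,n -0.001 0.0 F [ 0.5 -0.  -1.9]
```

shift_gripper(
  deltas={"offsets":[[0, 0, 0, -0.0015, 0, 0.0013, 0], [0, 0, 0, 0, 0, 0, 0], [0, 0, 0, 0, 0, 0, 0]]},
)

```text
t: 14.95
tcp_pos: [0.589, -0.2894, 0.1725]
ee_rot: [0.009, 0.983, -0.048, 0.177]
wrist_force: [1.6, -0.1, 4.3]
finger_gap: 0.0202
grasp_force: 79.2
```

```bash
python3 -c "
from chk import *
chk(M2)"
```

```text
14.95 t [ 0.589  -0.2894  0.1725] y,n,p mm [  0.1   0.5 -87.7] ax err y,n -0.001 0.003 F [ 1.6 -0.1  4.3]
```

shift_gripper(
  deltas={"offsets":[[0, 0, 0, 0, 0, 0, 0.048], [0, 0, 0, 0, 0, 0, 0.048], [0, 0, 0, 0, 0, 0, 0.048], [0, 0, 0, -0.007, 0, -0.01, 0.048], [0, 0, 0, -0.019, 0, -0.03, 0.048], [0, 0, 0, -0.019, 0, -0.035, 0.048], [0, 0, 0, -0.01, 0, -0.045, 0.048], [0, 0, 0, 0, 0, -0.02, 0.048], [0, 0, 0, 0, 0, 0, 0.048]]},
)

```text
t: 15.85
tcp_pos: [0.488, -0.2813, 0.2879]
ee_rot: [0.011, 0.983, -0.049, 0.179]
wrist_force: [0.3, -1.1, -0.4]
finger_gap: 0.048
grasp_force: 0.0
```

```bash
python3 - <<'E'
from ins import *
snap('wrist','w6.png');snap('top','top6.png')
C,im=load('top6');print('M2 pred', proj(C,M2),'barb',proj(C,M2+.09*p),proj(C,M2+.032*p))
x1=cv2.resize(im[150:250,310:430,::-1],(480,400),interpolation=cv2.INTER_CUBIC)
_,w=load('w6');x2=w[:,:,::-1][60:360,130:370];x2=cv2.resize(x2,(320,400))
cv2.imwrite('pics/c6.png',np.hstack([x1,x2]))
# target for nozzle L
s=arm.state();R=q2R(s['ee_rot'])
G=np.array([.506,.1636,.0523]);yw=-.114
Xn=np.array([np.cos(yw),np.sin(yw),0]);Yn=np.array([-np.sin(yw),np.cos(yw),0])
psi=np.deg2rad(200);tz=np.sin(psi)*Xn+np.cos(psi)*Z
Rn=np.c_[np.cross(-Yn,tz),-Yn,tz];T=G+.0187*tz-.12*tz
print(s['tcp_pos'],'T',T,'shift old axes',(R.T@(T-s['tcp_pos'])).round(4),'new',(Rn.T@(T-s['tcp_pos'])).round(4),Ro.from_matrix(R.T@Rn).as_rotvec().round(3))
E
```

```text
M2 pred [[408.0098767  191.98546142]] barb [[419.01346366 166.54235838]] [[411.74127009 183.36579548]]
[ 0.4874307  -0.27944974  0.28342951] T [0.54042175 0.15965883 0.14749086] shift old axes [-0.0376 -0.4423  0.1307] new [ 0.049  -0.4423  0.1268] [ 0.001 -0.703  0.017]
```

View pics/c6.png

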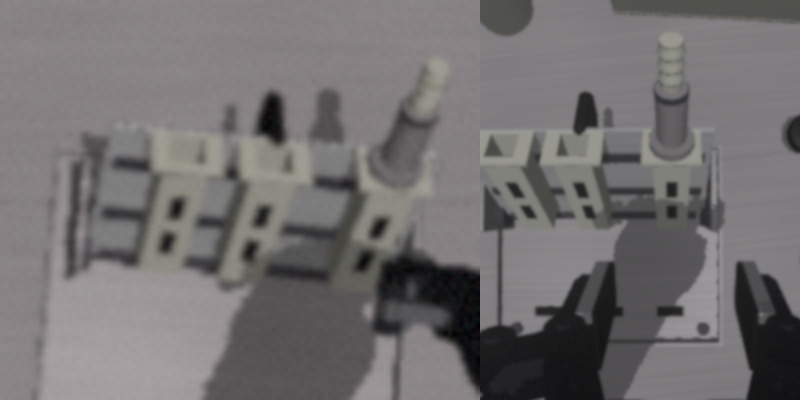

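The second check view shows the nozzle home in lane 2's sleeve, collar on the mouth, and the rack open. Next is the left nozzle.

shift_gripper(
  deltas={"offsets":[[0, 0, 0, 0, -0.04, 0, 0.048], [0, 0, 0, 0, -0.04, 0, 0.048], [0, 0, 0, 0, -0.04, 0, 0.048], [0, 0, 0, 0, -0.04, 0, 0.048], [0, 0, 0, 0, -0.04, 0, 0.048], [0, 0, 0, 0, -0.04, 0, 0.048], [0, 0, 0, 0, -0.04, 0, 0.048], [0, 0, 0, 0, -0.04, 0, 0.048], [0, 0, 0, 0, -0.04, 0, 0.048], [0, 0, 0, 0, -0.04, 0, 0.048], [0, 0, 0, 0, -0.042, 0, 0.048], [0, -0.141, 0, 0, 0, 0, 0.04], [0, -0.141, 0, 0, 0, 0, 0.04], [0, -0.141, 0, 0, 0, 0, 0.04], [0, -0.14, 0, 0, 0, 0, 0.04], [0, -0.14, 0.017, 0, 0, 0, 0.04], [0, 0, 0, 0.025, 0, 0.04, 0.04], [0, 0, 0, 0.024, 0, 0.04, 0.04], [0, 0, 0, 0, 0, 0, 0.04], [0, 0, 0, 0, 0, 0, 0.04]]},
)

```text
t: 17.95
tcp_pos: [0.5475, 0.1582, 0.1895]
ee_rot: [-0.008, 0.983, -0.056, -0.177]
wrist_force: [-0.4, 1.3, 0.8]
finger_gap: 0.0402
grasp_force: 0.0
```

shift_gripper(
  deltas={"offsets":[[0, 0, 0, 0, 0, 0, 0.04], [0, 0, 0, 0, 0, 0, 0.04], [0, 0, 0, 0, 0, 0, 0.04]]},
)

```text
t: 18.25
tcp_pos: [0.55, 0.1587, 0.1936]
ee_rot: [-0.008, 0.983, -0.056, -0.172]
wrist_force: [0.6, -0.1, -0.6]
finger_gap: 0.0401
grasp_force: 0.0
```

```bash
python3 - <<'E'
from lanes import *
C,im=snap('wrist','w7.png')
s=arm.state();R=q2R(s['ee_rot'])
G=np.array([.506,.1636,.0523]);yw=-.114
Xn=np.array([np.cos(yw),np.sin(yw),0]);Yn=np.array([-np.sin(yw),np.cos(yw),0])
psi=np.deg2rad(200);tz=np.sin(psi)*Xn+np.cos(psi)*Z
Rn=np.c_[np.cross(-Yn,tz),-Yn,tz];T=G+.0187*tz
print(s['tcp_pos'],'T',T,'shift old axes',(R.T@(T-s['tcp_pos'])).round(4),'new',(Rn.T@(T-s['tcp_pos'])).round(4),Ro.from_matrix(R.T@Rn).as_rotvec().round(3))
hsv=cv2.cvtColor(im,cv2.COLOR_RGB2HSV)
red=cv2.inRange(hsv,(0,110,50),(10,255,255))|cv2.inRange(hsv,(170,110,50),(180,255,255))
k,lab,st,ce=cv2.connectedComponentsWithStats(red);print([(ce[i].round(1),st[i][4],onz(C,ce[i],.0177).round(4)) for i in range(1,k) if st[i][4]>30])
ax=np.cos(np.deg2rad(20))*Xn+np.sin(np.deg2rad(20))*Z
print('barb pred',proj(C,G+.056*ax))
E
```

```text
[0.54993925 0.15845871 0.19323929] T [0.49964574 0.16432754 0.03472775] shift old axes [ 0.0062 -0.0008  0.1663] new [ 6.600e-03 -1.000e-04  1.663e-01] [ 0.004 -0.003 -0.001]
[(array([274.6, 238.3]), np.int32(56), array([0.4031, 0.1763, 0.0177]))]
barb pred [[275.29625014 149.51222885]]
```

shift_gripper(
  deltas={"offsets":[[0, 0, 0, 0.0064, 0, 0.02, 0.042], [0, 0, 0, 0, 0, 0.04, 0.042], [0, 0, 0, 0, 0, 0.04, 0.042], [0, 0, 0, 0, 0, 0.036, 0.042], [0, 0, 0, 0, 0, 0.02, 0.042], [0, 0, 0, 0, 0, 0.01, 0.042], [0, 0, 0, 0, 0, 0, 0.042], [0, 0, 0, 0, 0, 0, 0.042], [0, 0, 0, 0, 0, 0, 0], [0, 0, 0, 0, 0, 0, 0], [0, 0, 0, 0, 0, 0, 0], [0, 0, 0, 0, 0, 0, 0]]},
  clamp_n=80,
)

```text
t: 19.5
tcp_pos: [0.5002, 0.1637, 0.0345]
ee_rot: [-0.008, 0.983, -0.056, -0.173]
wrist_force: [1.9, 0.9, 6.6]
finger_gap: 0.02
grasp_force: 78.2
```

shift_gripper(
  deltas={"offsets":[[0, 0, 0, -0.007, 0, -0.019, 0], [0, 0, 0, -0.013, 0, -0.035, 0], [0, 0, 0, -0.016, 0, -0.043, 0], [0, 0, 0, -0.016, 0, -0.043, 0], [0, 0, 0, -0.016, 0, -0.043, 0], [0, 0, 0, 0, 0, 0, 0], [0, 0, 0, 0, 0, 0, 0]]},
)

```text
t: 20.2
tcp_pos: [0.4979, 0.164, 0.2296]
ee_rot: [-0.007, 0.983, -0.056, -0.172]
wrist_force: [-0.5, 0.4, -3.0]
finger_gap: 0.02
grasp_force: 78.5
```

```bash
python3 -c "
from ins import *
plan(M0,0,.05)"
```

```text
T [ 0.6699 -0.1709  0.2913] shift in new axes [0.2116 0.3173 0.0113] in old [ 0.1759  0.3136 -0.1275] rot [ 0.005  0.696 -0.02 ] q [ 0.33  0.49 -0.84  1.65  0.17  1.45 -2.23]
```

shift_gripper(
  deltas={"offsets":[[0, 0.139, -0.02, 0, 0, 0, 0], [0, 0.139, 0, 0, 0, 0, 0], [0, 0.139, 0, 0, 0, 0, 0], [0, 0.139, 0, 0, 0, 0, 0], [0, 0.139, 0, 0, 0, 0, 0], [0, 0, 0, 0.0423, 0, 0.0023, 0], [0, 0, 0, 0.0423, 0, 0.0023, 0], [0, 0, 0, 0.0423, 0, 0.0023, 0], [0, 0, 0, 0.0423, 0, 0.0023, 0], [0, 0, 0, 0.0423, 0.02, 0.0023, 0], [0, 0, 0, 0, 0.038, 0, 0], [0, 0, 0, 0, 0.038, 0, 0], [0, 0, 0, 0, 0.038, 0, 0], [0, 0, 0, 0, 0.038, 0, 0], [0, 0, 0, 0, 0.038, 0, 0], [0, 0, 0, 0, 0.038, 0, 0], [0, 0, 0, 0, 0.034, 0, 0], [0, 0, 0, 0, 0.025, 0, 0], [0, 0, 0, 0, 0.01, 0, 0], [0, 0, 0, 0, 0, 0, 0]]},
)

```text
t: 22.2
tcp_pos: [0.6676, -0.1733, 0.2856]
ee_rot: [0.007, 0.984, -0.049, 0.169]
wrist_force: [-0.4, -0.7, -2.3]
finger_gap: 0.02
grasp_force: 78.8
```

shift_gripper(
  deltas={"offsets":[[0, 0, 0, 0, 0, 0, 0], [0, 0, 0, 0, 0, 0, 0], [0, 0, 0, 0, 0, 0, 0], [0, 0, 0, 0, 0, 0, 0]]},
)

```text
t: 22.6
tcp_pos: [0.67, -0.1688, 0.2889]
ee_rot: [0.007, 0.984, -0.045, 0.172]
wrist_force: [0.2, -0.2, -2.2]
finger_gap: 0.0199
grasp_force: 78.8
```

```bash
python3 - <<'E'
from chk import *
chk(M0);plan(M0,0,.02)
C,im=snap('wrist','w8.png');Ct,it=snap('top','top8.png')
s=arm.state();R=q2R(s['ee_rot']);t=np.array(s['tcp_pos'])
a=np.deg2rad(50);G=t+R@[0,0,-.0187];ax=R@[np.sin(a),0,-np.cos(a)];tip=G-.122*ax
for nm,c,i in (('w',C,im),('t',Ct,it)):
    hsv=cv2.cvtColor(i,cv2.COLOR_RGB2HSV)
    red=cv2.inRange(hsv,(0,110,50),(10,255,255))|cv2.inRange(hsv,(170,110,50),(180,255,255))
    k,lab,st,ce=cv2.connectedComponentsWithStats(red);print(nm,'red12',proj(c,tip+.012*ax).round(1),'M0',proj(c,M0).round(1),'mouth front/flange front',proj(c,[M0+.011*n,M0+.018*n]).round(1).tolist(),[(ce[j].round(1),st[j].tolist()) for j in range(1,k) if st[j][4]>8])
print('low red pred',proj(C,tip+.0075*R@np.array([-np.cos(a),0,-np.sin(a)])))
g=cv2.cvtColor(im,cv2.COLOR_RGB2GRAY);v0=int(proj(C,M0+.011*n)[0,1])
print('col',g[325:372,272].tolist());
for v in (v0-4,v0+4): print('row',v,g[v,235:310].tolist())
E
```

```text
22.6 t [ 0.67   -0.1688  0.2889] y,n,p mm [ 2.  -0.7 47.9] ax err y,n 0.0 -0.008 F [ 0.2 -0.2 -2.2]
T [ 0.6551 -0.1695  0.2653] shift in new axes [-0.022   0.0021  0.0172] in old [-0.0219  0.0021  0.0173] rot [-0.002  0.004  0.002] q [ 0.88  0.33 -0.82  1.69  0.29  0.89 -1.67]
w red12 [[276.8 326.7]] M0 [[277.8 337.8]] mouth front/flange front [[277.8, 350.0], [277.8, 357.9]] [(array([213.4, 151.9]), [200, 138, 28, 29, 631]), (array([ 79.2, 166. ]), [64, 152, 32, 28, 697]), (array([274.9, 335. ]), [270, 334, 11, 3, 23])]
t red12 [[360.9 170.4]] M0 [[356.8 187.3]] mouth front/flange front [[357.0, 190.7], [357.0, 192.9]] [(array([334.5, 114.6]), [329, 109, 12, 12, 110]), (array([179.3, 113. ]), [175, 110, 9, 7, 57]), (array([278.3, 115.1]), [273, 110, 11, 12, 104]), (array([360.5, 170.3]), [358,
[... 178 characters left out ...]
96, 97, 97, 97, 94, 87, 74, 69, 71, 77, 74, 62, 42, 26, 18, 17, 16, 15, 16]
row 345 [18, 21, 18, 18, 18, 18, 18, 15, 16, 19, 21, 34, 67, 96, 102, 86, 76, 73, 80, 89, 95, 96, 97, 97, 97, 97, 97, 95, 95, 91, 81, 70, 68, 67, 68, 71, 70, 70, 70, 71, 70, 70, 70, 70, 69, 71, 69, 70, 68, 68, 65, 69, 75, 87, 95, 96, 97, 96, 97, 97, 98, 97, 97, 92, 82, 76, 82, 98, 105, 92, 63, 35, 21, 16, 21]
row 353 [19, 17, 19, 18, 20, 17, 19, 16, 17, 14, 20, 34, 67, 103, 121, 115, 95, 82, 86, 94, 97, 95, 96, 96, 97, 98, 97, 97, 97, 96, 97, 95, 97, 97, 97, 96, 97, 96, 97, 97, 97, 96, 97, 96, 96, 99, 97, 97, 97, 96, 96, 96, 97, 97, 97, 97, 97, 97, 97, 96, 98, 97, 97, 94, 87, 81, 86, 102, 111, 98, 68, 37, 21, 16, 16]
```

```bash
sed -i 's/+.0535\*Y/+.0553*Y/' ins.py
```

shift_gripper(
  deltas={"offsets":[[0, 0.008, 0, -0.0015, 0, -0.0018, 0], [0, 0, 0, -0.0084, 0, 0.0071, 0], [0, 0, 0, -0.0084, 0, 0.0071, 0], [0, 0, 0, -0.0084, 0, 0.0071, 0], [0, 0, 0, 0, 0, 0, 0], [0, 0, 0, 0, 0, 0, 0], [0, 0, 0, 0, 0, 0, 0], [0, 0, 0, 0, 0, 0, 0]]},
)

```text
t: 23.5
tcp_pos: [0.6522, -0.169, 0.262]
ee_rot: [0.008, 0.983, -0.046, 0.176]
wrist_force: [-0.6, -0.6, -2.9]
finger_gap: 0.0198
grasp_force: 78.8
```

```bash
python3 - <<'E'
from chk import *
chk(M0)
C,im=snap('wrist','w9.png');g=cv2.cvtColor(im,cv2.COLOR_RGB2GRAY);M=proj(C,M0)[0];print(M,proj(C,M0+.011*n))
v=int(M[1]+8);print(v,g[v,240:312].tolist());print(g[320:385,276].tolist())
hsv=cv2.cvtColor(im,cv2.COLOR_RGB2HSV);red=cv2.inRange(hsv,(0,110,50),(10,255,255))|cv2.inRange(hsv,(170,110,50),(180,255,255))
k,lab,st,ce=cv2.connectedComponentsWithStats(red);print([(ce[j].round(1),st[j].tolist()) for j in range(1,k) if st[j][4]>8 and ce[j][1]>300])
E
```

```text
23.5 t [ 0.6522 -0.169   0.262 ] y,n,p mm [-1.5  0.3 15.6] ax err y,n -0.001 0.001 F [-0.6 -0.6 -2.9]
[274.0410523  331.79559308] [[273.98468449 345.1635569 ]]
339 [17, 19, 17, 15, 20, 20, 22, 26, 39, 60, 82, 94, 98, 96, 96, 99, 99, 98, 100, 99, 96, 93, 83, 73, 65, 62, 54, 50, 45, 47, 44, 44, 43, 41, 41, 41, 41, 44, 43, 46, 44, 44, 46, 50, 58, 64, 73, 85, 93, 98, 99, 98, 99, 99, 99, 99, 98, 98, 93, 80, 61, 49, 52, 55, 50, 37, 24, 19, 14, 20, 20, 18]
[67, 70, 72, 72, 74, 71, 72, 71, 72, 72, 73, 73, 70, 63, 56, 45, 46, 49, 46, 41, 39, 55, 69, 77, 80, 85, 93, 97, 98, 98, 99, 98, 98, 97, 84, 62, 38, 29, 37, 57, 74, 79, 80, 77, 73, 58, 35, 22, 19, 17, 16, 11, 17, 16, 18, 16, 19, 15, 19, 18, 16, 17, 15, 18, 19]
[(array([275. , 335.2]), [270, 334, 11, 4, 25])]
```

shift_gripper(
  deltas={"offsets":[[0, 0, 0, -0.0004, -0.001, -0.0004, 0], [0, 0, 0, -0.0064, 0, 0.0054, 0], [0, 0, 0, -0.0064, 0, 0.0054, 0], [0, 0, 0, -0.0064, 0, 0.0054, 0], [0, 0, 0, 0, 0, 0, 0], [0, 0, 0, 0, 0, 0, 0], [0, 0, 0, 0, 0, 0, 0]]},
)

```text
t: 24.25
tcp_pos: [0.6391, -0.1668, 0.24]
ee_rot: [0.008, 0.983, -0.046, 0.176]
wrist_force: [0.3, 0.2, -2.6]
finger_gap: 0.0199
grasp_force: 78.8
```

```bash
python3 -c "
from chk import *
chk(M0)"
```

```text
24.25 t [ 0.6391 -0.1668  0.24  ] y,n,p mm [ -0.5   1.  -10. ] ax err y,n -0.001 0.0 F [ 0.3  0.2 -2.6]
```

shift_gripper(
  deltas={"offsets":[[0, 0, 0, -0.0077, 0, 0.0064, 0], [0, 0, 0, -0.0077, 0, 0.0064, 0], [0, 0, 0, -0.0077, 0, 0.0064, 0], [0, 0, 0, -0.0077, 0, 0.0064, 0], [0, 0, 0, 0, 0, 0, 0], [0, 0, 0, 0, 0, 0, 0]]},
)

```text
t: 24.85
tcp_pos: [0.6184, -0.1648, 0.2045]
ee_rot: [0.008, 0.983, -0.047, 0.175]
wrist_force: [1.1, 0.2, -1.7]
finger_gap: 0.0196
grasp_force: 78.8
```

```bash
python3 -c "
from chk import *
chk(M0)"
```

```text
24.85 t [ 0.6184 -0.1648  0.2045] y,n,p mm [ -0.5   1.5 -51.2] ax err y,n -0.001 -0.001 F [ 1.1  0.2 -1.7]
```

shift_gripper(
  deltas={"offsets":[[0, 0, 0, -0.0077, 0, 0.0064, 0], [0, 0, 0, -0.0077, 0, 0.0064, 0], [0, 0, 0, -0.0077, 0, 0.0064, 0], [0, 0, 0, -0.0025, 0, 0.0021, 0], [0, 0, 0, -0.0015, 0, 0.0013, 0], [0, 0, 0, 0, 0, 0, 0], [0, 0, 0, 0, 0, 0, 0]]},
)

```text
t: 25.55
tcp_pos: [0.6017, -0.1632, 0.1748]
ee_rot: [0.008, 0.983, -0.046, 0.176]
wrist_force: [0.3, -0.1, -1.8]
finger_gap: 0.02
grasp_force: 78.8
```

```bash
python3 -c "
from chk import *
chk(M0)"
```

```text
25.55 t [ 0.6017 -0.1632  0.1748] y,n,p mm [ -0.4   1.2 -85.3] ax err y,n -0.001 0.0 F [ 0.3 -0.1 -1.8]
```

shift_gripper(
  deltas={"offsets":[[0, 0, 0, -0.0015, 0, 0.0013, 0], [0, 0, 0, 0, 0, 0, 0], [0, 0, 0, 0, 0, 0, 0]]},
)

```text
t: 25.85
tcp_pos: [0.6004, -0.163, 0.1727]
ee_rot: [0.008, 0.983, -0.046, 0.175]
wrist_force: [0.3, -0.4, -2.4]
finger_gap: 0.0199
grasp_force: 78.8
```

```bash
python3 -c "
from chk import *
chk(M0)"
```

```text
25.85 t [ 0.6004 -0.163   0.1727] y,n,p mm [ -0.4   1.5 -87.7] ax err y,n -0.001 -0.0 F [ 0.3 -0.4 -2.4]
```

shift_gripper(
  deltas={"offsets":[[0, 0, 0, -0.0012, 0, 0.001, 0], [0, 0, 0, 0, 0, 0, 0], [0, 0, 0, 0, 0, 0, 0]]},
)

```text
t: 26.15
tcp_pos: [0.5994, -0.163, 0.1712]
ee_rot: [0.008, 0.983, -0.046, 0.175]
wrist_force: [0.5, 0.4, -3.1]
finger_gap: 0.02
grasp_force: 78.8
```

```bash
python3 -c "
from chk import *
chk(M0)"
```

```text
26.15 t [ 0.5994 -0.163   0.1712] y,n,p mm [ -0.4   1.6 -89.5] ax err y,n -0.001 -0.001 F [ 0.5  0.4 -3.1]
```

shift_gripper(
  deltas={"offsets":[[0, 0, 0, -0.0012, 0, 0.001, 0], [0, 0, 0, 0, 0, 0, 0], [0, 0, 0, 0, 0, 0, 0]]},
)

```text
t: 26.45
tcp_pos: [0.5995, -0.163, 0.1707]
ee_rot: [0.008, 0.983, -0.046, 0.176]
wrist_force: [0.7, 0.4, -0.3]
finger_gap: 0.0198
grasp_force: 79.1
```

shift_gripper(
  deltas={"offsets":[[0, 0, 0, -0.0012, 0, 0.001, 0], [0, 0, 0, 0, 0, 0, 0], [0, 0, 0, 0, 0, 0, 0]]},
)

```text
t: 26.75
tcp_pos: [0.5999, -0.163, 0.1704]
ee_rot: [0.008, 0.983, -0.046, 0.177]
wrist_force: [0.3, 1.0, 5.3]
finger_gap: 0.02
grasp_force: 79.4
```

```bash
python3 -c "
from chk import *
chk(M0)"
```

```text
26.75 t [ 0.5999 -0.163   0.1704] y,n,p mm [ -0.4   0.3 -90. ] ax err y,n -0.0 0.004 F [0.3 1.  5.3]
```

Contact, so the collar is seated. I'll release and retreat.

shift_gripper(
  deltas={"offsets":[[0, 0, 0, 0, 0, 0, 0.048], [0, 0, 0, 0, 0, 0, 0.048], [0, 0, 0, 0, 0, 0, 0.048], [0, 0, 0, -0.007, 0, -0.01, 0.048], [0, 0, 0, -0.019, 0, -0.03, 0.048], [0, 0, 0, -0.019, 0, -0.035, 0.048], [0, 0, 0, -0.01, 0, -0.045, 0.048], [0, 0, 0, 0, 0, -0.02, 0.048], [0, 0, 0, 0, 0, 0, 0.048], [0, 0, 0, 0, 0, 0, 0.048], [0, 0, 0, 0, 0, 0, 0.048], [0, 0, 0, 0, 0, 0, 0.048]]},
)

```text
t: 27.95
tcp_pos: [0.4978, -0.1528, 0.2792]
ee_rot: [0.006, 0.984, -0.046, 0.174]
wrist_force: [1.0, 1.1, -0.4]
finger_gap: 0.0478
grasp_force: 0.0
```

```bash
python3 - <<'E'
from ins import *
C,im=snap('top','top10.png')
hsv=cv2.cvtColor(im,cv2.COLOR_RGB2HSV);red=cv2.inRange(hsv,(0,110,50),(10,255,255))|cv2.inRange(hsv,(170,110,50),(180,255,255))
k,lab,st,ce=cv2.connectedComponentsWithStats(red);print('red',[ce[j].round(0).tolist() for j in range(1,k) if st[j][4]>8])
# barb ends: bright white pixels along nozzle line, vs height prediction
g=cv2.cvtColor(im,cv2.COLOR_RGB2GRAY).astype(np.float32)
for nm,M in (('lane2',M2),('lane0',M0)):
    h=np.arange(-.02,.12,.004);q=proj(C,[M+x*p for x in h])
    print(nm,[(int(x*1000),int(g[int(round(v)),int(round(u))])) for x,(u,v) in zip(h,q)])
E
```

```text
red [[335.0, 115.0], [179.0, 113.0], [278.0, 115.0]]
lane2 [(-20, 145), (-16, 128), (-12, 109), (-8, 110), (-4, 109), (0, 106), (4, 100), (8, 101), (12, 98), (16, 100), (20, 97), (23, 101), (28, 94), (32, 96), (36, 94), (39, 81), (44, 74), (48, 115), (52, 129), (55, 140), (60, 144), (64, 144), (67, 139), (72, 141), (76, 129), (80, 146), (84, 143), (88, 156), (92, 157), (96, 155), (99, 137), (104, 135), (108, 136), (112, 137), (116, 133)]
lane0 [(-20, 139), (-16, 136), (-12, 113), (-8, 109), (-4, 110), (0, 107), (4, 100), (8, 102), (12, 102), (16, 100), (20, 103), (23, 101), (28, 100), (32, 99), (36, 101), (39, 92), (44, 74), (48, 84), (52, 113), (55, 126), (60, 141), (64, 139), (67, 131), (72, 145), (76, 144), (80, 136), (84, 150), (88, 154), (92, 157), (96, 160), (99, 140), (104, 139), (108, 135), (112, 137), (116, 137)]
```

```bash
python3 -c "
from station import arm, viewer
print(arm.job_done())"
```

```text
the job is handed in; nothing more can be done
None
```

The rack is open on its stop with both nozzles tip down, collars on the mouths of the two outer sleeves (lanes 2 and 0), and I handed the job in after about 28 s of robot time; no verdict was returned, the second nozzle's final seating was checked only by contact force and pixel measurements, and nothing measured suggests a bystander moved.

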